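Dock the gas cell into its push-fit fitting and open the purge valve

ROBOT

A 6-joint arm with a two-finger parallel gripper is mounted at the origin on the work surface. World frame = base frame: x ahead of the robot, y to its left, z up, the work surface at z = 0. Lengths are in m, angles in rad, forces in N, time in s.
With the tool pointing down it reaches from about 0.35 to 0.85 m from the base axis. Payload 8.1 kg.
Tool frame: the origin (TCP) lies midway between the tips of the shut fingers; the grasp point (between the pads) lies 19 mm behind it; z points along the fingers, y is the direction in which the jaws open and shut (so a half turn about z gives the same grasp; the last joint's range is limited). The gripper opens to 93 mm and grips with 3 to 60 N. Pads are 15 mm wide; open, the fingers measure 128 mm over their backs; the gripper's body (75 mm by 188 mm) begins 65 mm behind the grasp point.
Start: joints at [1.238, 0.13, 1.488, -0, 1.523, -0.085], TCP at [0.147, 0.582, 0.219] pointing down, gripper open.
Joint ranges: [-2.96, 2.96], [-0.89, 2.26], [0.02, 2.5], [-1.34, 4.48], [0, 2.73], [-2.66, 2.66]. Speed limits (rad/s): [2.39, 2.39, 2.79, 3.14, 3.14, 3.14].

INTERFACE

Orientations are given as a rotation vector (axis times angle).
In Python, from plant import monitor, eyes, ticket gives the robot as it stands.
- The arm moves only by the tool send_rows, never from a script. Its argument "motion" is a list of rows, each a list of 2 entries, a list of its own where there are three numbers: the shift along the tool's x, y, z in m, then the turn about the tool's z in degrees. In form: [[[dx, dy, dz], twist], ...]. A call has 1 to 12 rows; each row is the pose to reach, as a shift and turn from the pose commanded when the call began, along the tool's axes at that moment; what a row does not reach only later rows make up. A row lasts 1/8 s, in which the tool goes at most 62.5 mm and 10.7 degrees, less where a joint would pass 70% of its speed; a pose out of reach is approached as far as the arm can. A call with a gripper value outside its range is refused whole. "jaw" is the finger opening in m, from 0 to 0.093, set as the call begins (left out, the last holds). The fingers move at their own pace and stop on an object; "squeeze" is the grip in N (left out, the last holds). Time passes only in rows, so rows that repeat a pose let the fingers close. It gives the time, the measured TCP pose, the force and the opening at its end, in the units of the state.
- monitor.read_state(): the state, without advancing time (a new reading comes with each control period).
- eyes.read_camera(name): name is "scene" or "top"; returns the picture (480x640x3 uint8, red, green, blue); there is no depth.
- eyes.camera_model(name): a dict with "mtx" (3x3 intrinsics, pixels), "cam_to_world" (4x4, takes a point from camera to world coordinates). Camera axes: x right, y down, z forward; pixel columns grow to the right and rows downward; lengths in m; the calibration is good to about 2 mm. A picture is of the moment at which its call begins. camera_model takes no time and is no camera call.
- ticket.close_job(): hands the job in, once; it reports no verdict.
The state is a dict: "t": time; "q": joint angles; "dq": joint speeds; "joint_torque": joint torques, N m; "tool_pos": TCP position; "orientation": TCP orientation; "force": force on the tool from outside, world axes, zero at the start; "wrist_torque": the same for the moment, N m; "opening": finger opening in m.
Only numpy, scipy, OpenCV 4.12 (cv2) and the standard library are available. Lean on these libraries where they do the work, as an engineer would, in place of code of your own. Each camera call takes 0.05 s, during which the arm holds its last target.

TASK

Push the blue gas cell along its rail until its steel stem goes fully home in the push-fit fitting and locks there by itself, then turn on the purge gas by swinging the yellow valve lever its full quarter turn, until it lies in line with the pipe. The valve must stay shut until the stem is locked. Do not touch the window on top of the cell, and leave the other things on the table where they stand.

Things in the scene. Friction and masses are not known exactly. Their poses are not given: they have to be found in the camera images.
- dock: Docking station: black base plate (120 mm in x, 570 mm in y, 12 mm thick) fixed to the table. Origin on the table on the rail line; +y = pushing direction, towards fitting, valve and dryer. Tube axis: x = 0, 80 mm above the table. Aluminium rail y = -238 to 87 mm, then a black bulkhead plate (70 mm wide, y = 100 to 112 mm, top at 130 mm); dryer cylinder 54 mm across, at y = 285 mm, 104 mm high.
- carriage (a joint): Travel of the grey rail carriage that bears the gas cell, m, along the dock's +y. Starts at 0 (fully back) to 0.06. Slides with 1.5 N friction; from 0.105 a spring in the fitting resists, up to 15 N; at 0.118 the lock snaps into the stem's groove; hard stop at 0.1215. Let go short of 0.118 it springs back to 0.105 or less; locked, it rests at about 0.118.
- gas_cell: The blue metal gas cell bolted on the carriage: a block 58 mm (x) by 64 mm (y) by 55 mm high; origin at the centre of its underside, 50 mm above the table; axes as the dock's. A steel stem 16 mm thick sticks 58 mm out of its +y face. The carriage under it is flush with its -y face.
- push_face (a point): Centre of the cell's flat rear (-y) face (58 mm wide, from 50 to 105 mm above the table), on the stem's line, 80 mm above the table: the place to push on. Behind it lies only the rail (top 32 mm above the table; a small end stop, 46 mm high, at the dock's y = -240 mm).
- stem_tip (a point): Free end of the cell's steel stem, on its axis; with the stem locked it stands 36 mm inside the fitting, past fitting_mouth.
- fitting_mouth (a point): Centre of the mouth of the push-fit fitting, in the face of its orange release collar (31 mm across); the stem enters along the dock's +y. The collar, pressed 4 mm in, releases the stem, so it is not a place to push on.
- window: The black ring (50 mm across, 3 mm high, top 108 mm above the table) with the glass window, centred on top of the gas cell; origin at its underside. Not to be touched.
- valve (a joint): Angle of the valve lever, rad: 0 = shut (it points along the dock's -x, across the pipe), 1.571 = fully open (it points along the dock's +y, in line with the pipe, away from the fitting). Turns clockwise seen from above, with a stop at each end; stays where it is left (friction 0.12 N m). Starts at 0 to 0.1.
- valve_axis (a point): A point on the lever's vertical turning axis, at the lever's mid-height, 124 mm above the table.
- lever_tip (a point): Outer end of the valve lever, on its centre line, 96 mm from the turning axis. The yellow sleeve reaches from 32 to 96 mm from the axis, is 18 mm wide and 12 mm thick (118 to 130 mm above the table). Below its path there is only the base plate and, near the open end, the pipe (top at 88 mm above the table).
- mirror_mount: Bystander: black mirror mount on a steel post with a round foot (52 mm), 107 mm high; origin under its foot.
- eyepiece_can: Bystander: upright black round can, 62 mm across and 86 mm high; origin under its centre.
- lens_tube: Bystander: upright black lens tube, 40 mm across and 68 mm high; origin under its centre.
- hex_driver: Bystander: screwdriver with a red handle, 170 mm long, lying on the table.
- amplifier_box: Bystander: silver metal box 60 x 112 x 32 mm; origin under its centre.
- optics_case: Bystander: flat grey and black case 80 x 110 x 31 mm; origin under its centre.
- tissue_pack: Bystander: white carton with a blue band, 70 x 105 x 26 mm; origin under its centre.

How it is judged:
By the outcome, as a careful person would: the job done as asked, in the order asked, and still so for the second after the job is handed in, with the robot touching nothing.
It also fails if it takes over 48 s, if anything falls off the work surface, if the arm or the gripper's body presses on something with over 40 N, if the wrist force passes 120 N, or if a joint passes its speed limit or range.

## Working session

There is one attempt and no reset: what is moved stays moved. The work goes in short steps, Python scripts to look and compute and a tool call to move; the robot and the scene stay as the last step left them, time stands still between calls to the robot, and variables do not carry over. Pictures are saved under pics/ and viewed, and the job is handed in when it is done.

Besides the shell and the picture viewer there is one more tool, called as name(argument=value, ...) on one line, values as JSON. send_rows: Moves the arm, as the interface text tells. Its arguments: {"type":"object","properties":{"motion":{"type":"array","items":{"type":"array"}},"jaw":{"type":"number"},"squeeze":{"type":"number"}},"required":["motion"]}

```bash
ls; mkdir -p pics; python3 - <<'E'
from plant import monitor, eyes, ticket
import cv2,numpy as np
np.set_printoptions(precision=4,suppress=True)
for n in ("scene","top"):
    cv2.imwrite(f"pics/{n}0.png",eyes.read_camera(n)[:,:,::-1]); m=eyes.camera_model(n); print(n,m["mtx"],m["cam_to_world"])
print(monitor.read_state())
E
```

```text
pics
scene [[548.3848   0.     317.0795]
 [  0.     548.3848 237.6567]
 [  0.       0.       1.    ]] [[-0.1156  0.7457 -0.6562  1.2269]
 [ 0.9933  0.0821 -0.0817  0.0562]
 [-0.007  -0.6612 -0.7502  0.8425]
 [ 0.      0.      0.      1.    ]]
top [[473.8349   0.     323.7199]
 [  0.     473.8349 242.0866]
 [  0.       0.       1.    ]] [[-0.0028 -0.997   0.0776  0.4899]
 [-0.9999  0.0019 -0.0125 -0.0117]
 [ 0.0123 -0.0777 -0.9969  1.066 ]
 [ 0.      0.      0.      1.    ]]
{'t': 0.1, 'q': array([ 1.2376,  0.1311,  1.4892,  0.    ,  1.523 , -0.0854]), 'dq': array([-0.0024, -0.0022, -0.0037, -0.0002,  0.0004,  0.0013]), 'joint_torque': array([  0.0009, -56.1343, -49.3092,   0.077 ,   0.0292,  -0.0001]), 'tool_pos': array([0.147 , 0.5812, 0.2177]), 'orientation': array([-0.3883, -3.1171,  0.0025]), 'force': array([ 0.4049,  0.8746, -0.4643]), 'wrist_torque': array([-0.0504, -0.0678,  0.0325]), 'opening': 0.09277515638999938}
```

View pics/scene0.png

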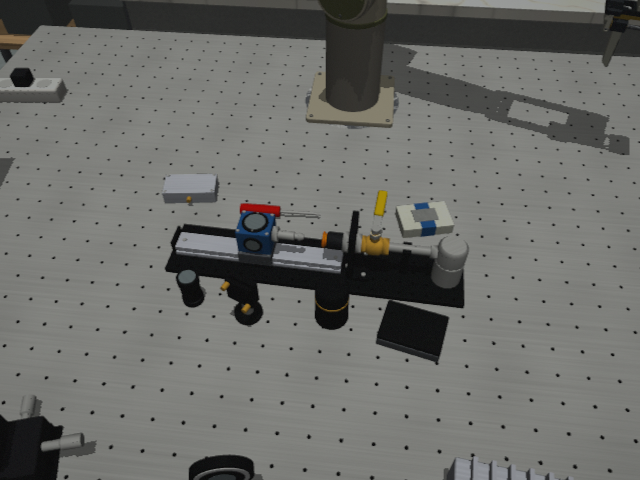

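View pics/top0.png

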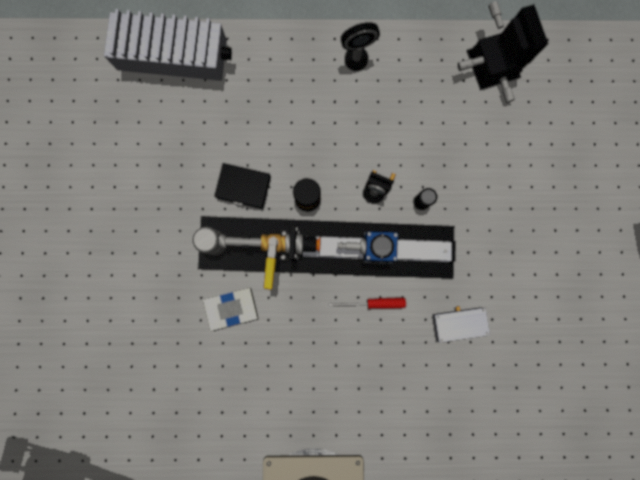

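The top view shows the dock lying along world y, with the dryer at about (207,240), the cell at (382,246) and the lever from (272,243) to (268,288). I'll enlarge it to measure.

```bash
python3 - <<'E'
import cv2
a=cv2.imread("pics/top0.png"); 
cv2.imwrite("pics/tA.png",cv2.resize(a[200:300,190:330],None,fx=5.6,fy=5.6,interpolation=cv2.INTER_CUBIC))
cv2.imwrite("pics/tB.png",cv2.resize(a[200:300,325:465],None,fx=5.6,fy=5.6,interpolation=cv2.INTER_CUBIC))
b=cv2.imread("pics/scene0.png"); 
cv2.imwrite("pics/sA.png",cv2.resize(b[180:320,160:320],None,fx=4,fy=4,interpolation=cv2.INTER_CUBIC))
cv2.imwrite("pics/sB.png",cv2.resize(b[180:320,310:480],None,fx=4,fy=4,interpolation=cv2.INTER_CUBIC))
E
```

```text
(no output)
```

View pics/tA.png

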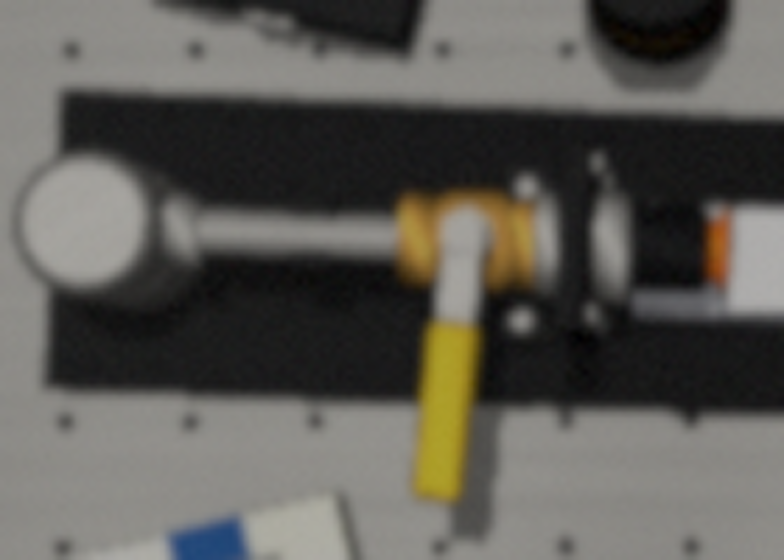

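View pics/tB.png

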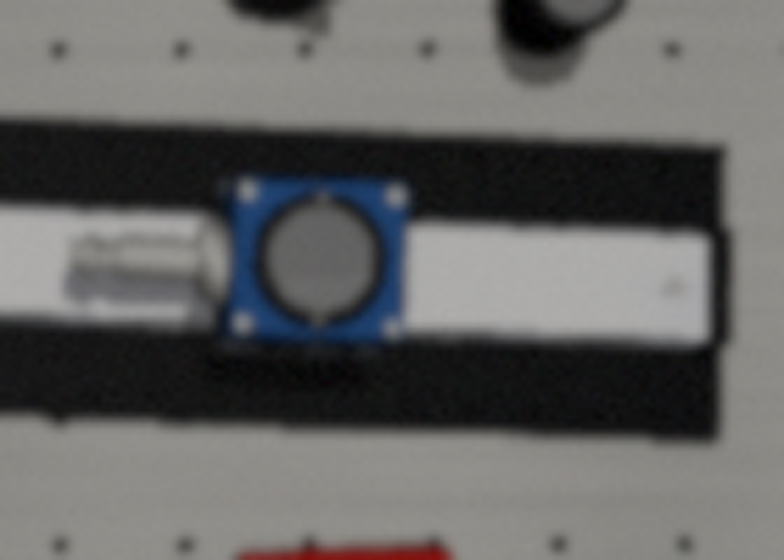

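View pics/sA.png

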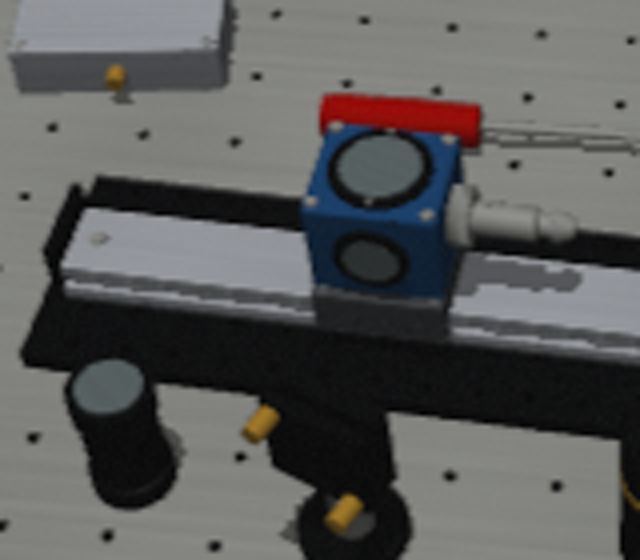

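View pics/sB.png

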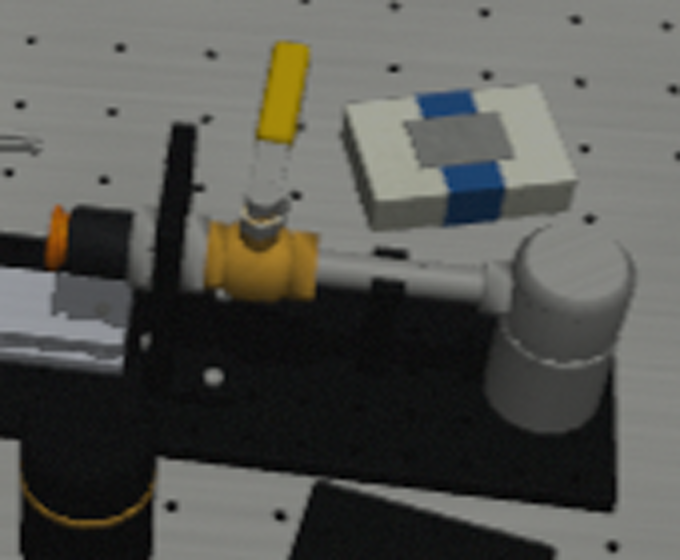

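```bash
cat > h.py <<'E'
import numpy as np
from plant import monitor, eyes, ticket
np.set_printoptions(precision=4,suppress=True)
def px2w(n,u,v,z):
    m=eyes.camera_model(n);T=m["cam_to_world"];d=T[:3,:3]@np.linalg.solve(m["mtx"],[u,v,1]);o=T[:3,3]
    return o+d*(z-o[2])/d[2]
def w2px(n,p):
    m=eyes.camera_model(n);T=m["cam_to_world"];c=T[:3,:3].T@(np.array(p)-T[:3,3]);u=m["mtx"]@c;return u[:2]/u[2]
E
python3 - <<'E'
from h import *
A=lambda x,y,z:px2w("top",(x+.5)/5.6-.5+190,(y+.5)/5.6-.5+200,z)
B=lambda x,y,z:px2w("top",(x+.5)/5.6-.5+325,(y+.5)/5.6-.5+200,z)
SA=lambda x,y,z:px2w("scene",(x+.5)/4-.5+160,(y+.5)/4-.5+180,z)
SB=lambda x,y,z:px2w("scene",(x+.5)/4-.5+310,(y+.5)/4-.5+180,z)
for n,p in dict(TL=A(63,92,.012),BL=A(48,386,.012),TR=B(723,148,.012),BR=B(717,440,.012),
 dryer=A(83,222,.104),cTL=B(232,180,.105),cTR=B(408,184,.105),cBL=B(228,338,.105),cBR=B(404,342,.105),ring=B(320,258,.108),
 levtipL=A(414,494,.130),levtipR=A(460,500,.130),levbL=A(430,322,.13),levbR=A(482,324,.13),
 hub=A(466,230,.13),
 s_tipL=SB(276,42,.13),s_tipR=SB(310,45,.13),s_bL=SB(257,136,.13),s_bR=SB(293,143,.13),
 s_cFL=SA(305,212,.105),s_cFR=SA(442,224,.105),s_cBL=SA(333,124,.105),s_cBR=SA(463,136,.105),s_ring=SA(382,168,.108),
 railTL=B(712,232,.032),railBL=B(712,346,.032),stop=B(727,285,.046),
 mir=A(0,0,0)).items(): print(n,p)
E
```

```text
TL [0.6309 0.2495 0.012 ]
BL [0.5138 0.2534 0.012 ]
TR [ 0.6076 -0.3168  0.012 ]
BR [ 0.4909 -0.3116  0.012 ]
dryer [0.5711 0.2186 0.104 ]
cTL [ 0.5858 -0.1101  0.105 ]
cTR [ 0.5842 -0.1743  0.105 ]
cBL [ 0.5282 -0.1081  0.105 ]
cBR [ 0.5266 -0.172   0.105 ]
ring [ 0.557  -0.1414  0.108 ]
levtipL [0.473  0.0951 0.13  ]
levtipR [0.4708 0.079  0.13  ]
levbL [0.5333 0.0899 0.13  ]
levbR [0.5326 0.0716 0.13  ]
hub [0.5658 0.0774 0.13  ]
s_tipL [0.4731 0.0795 0.13  ]
s_tipR [0.4734 0.0954 0.13  ]
s_bL [0.5352 0.0735 0.13  ]
s_bR [0.5378 0.0898 0.13  ]
s_cFL [ 0.5858 -0.1716  0.105 ]
s_cFR [ 0.5862 -0.1087  0.105 ]
s_cBL [ 0.5298 -0.1704  0.105 ]
s_cBR [ 0.5309 -0.1084  0.105 ]
s_ring [ 0.5579 -0.1413  0.108 ]
railTL [ 0.5723 -0.3059  0.032 ]
railBL [ 0.5276 -0.3048  0.032 ]
stop [ 0.5506 -0.3072  0.046 ]
mir [0.67   0.2785 0.    ]
```

```bash
cat >> h.py <<'E'
from scipy.spatial.transform import Rotation as Ro
D0=np.array([0.5594,-0.066,0]); yd=np.array([0.0233,0.5655,0]);yd/=np.linalg.norm(yd); xd=np.array([yd[1],-yd[0],0])
def dk(x,y,z): return D0+xd*x+yd*y+np.array([0,0,z])
def shift(p,base=None):
    s=monitor.read_state();R=Ro.from_rotvec(s["orientation"]).as_matrix();return R.T@(np.array(p)-(s["tool_pos"] if base is None else base))
def yawerr():
    R=Ro.from_rotvec(monitor.read_state()["orientation"]).as_matrix(); return R
E
python3 - <<'E'
from h import *
A=lambda x,y,z:px2w("top",(x+.5)/5.6-.5+190,(y+.5)/5.6-.5+200,z)
def ind(p): d=p-D0; return d@xd,d@yd
SB=lambda x,y,z:px2w("scene",(x+.5)/4-.5+310,(y+.5)/4-.5+180,z)
print("collar",ind(A(728,250,.08)), "s", ind(SB(52,237,.08)), "hub",ind(A(466,230,.13)), "tip",ind(A(437,497,.13)),ind(SB(293,43,.13)))
s=monitor.read_state();R=yawerr();print(R, np.degrees(np.arctan2(R[:2,1]@yd[:2],R[:2,1]@xd[:2])))
for p in [(.5,.3,.219),dk(0,-.15,.219)]: print(p,shift(p,np.array([.147,.582,.219])))
print(ind(np.array([.557,-.1412,0])))
E
```

```text
collar (np.float64(0.0007435281089666384), np.float64(0.05067203990617045)) s (np.float64(0.0002970499025514926), np.float64(0.04976246271411963)) hub (np.float64(0.0005200565657048537), np.float64(0.14351848402151351)) tip (np.float64(-0.09371422744439883), np.float64(0.14928232149856296)) (np.float64(-0.09271210598708485), np.float64(0.1497174172797532))
[[-0.9694  0.2453 -0.0006]
 [ 0.2453  0.9694 -0.0016]
 [ 0.0002 -0.0016 -1.    ]] 78.15914174891866
(0.5, 0.3, 0.219) [-0.4114 -0.1868  0.0002]
[ 0.5532 -0.2159  0.219 ] [-0.5895 -0.6738  0.001 ]
(np.float64(0.0006978340857855369), np.float64(-0.07523505185476191))
```

send_rows(motion=[[[-0.05, -0.02, 0], 10], [[-0.1, -0.045, 0], 20], [[-0.16, -0.07, 0], 30], [[-0.21, -0.095, 0], 40], [[-0.26, -0.12, 0], 50], [[-0.31, -0.14, 0], 60], [[-0.36, -0.165, 0], 70], [[-0.411, -0.187, 0], 78.2], [[-0.43, -0.24, 0], 78.2], [[-0.45, -0.295, 0], 78.2], [[-0.47, -0.35, 0], 78.2], [[-0.49, -0.4, 0], 78.2]], jaw=0)

```text
t: 1.6
tool_pos: [0.5237, 0.0717, 0.2182]
orientation: [-2.267, -2.174, 0.001]
force: [1.7, 0.1, -0.0]
opening: 0.0005
```

send_rows(motion=[[[-0.06, 0.01, 0], 0], [[-0.12, 0.02, 0], 0], [[-0.18, 0.03, 0], 0], [[-0.24, 0.036, 0], 0], [[-0.288, 0.041, 0], 0], [[-0.288, 0.041, 0.05], 0], [[-0.288, 0.041, 0.1], 0], [[-0.288, 0.041, 0.14], 0], [[-0.288, 0.041, 0.157], 0], [[-0.288, 0.041, 0.157], 0], [[-0.288, 0.041, 0.157], 0]])

```text
t: 2.98
tool_pos: [0.5544, -0.2164, 0.0638]
orientation: [2.265, 2.173, 0.002]
force: [0.6, 0.2, 0.2]
opening: 0.0007
```

```bash
python3 - <<'E'
from h import *
import cv2
a=eyes.read_camera("scene")[:,:,::-1];cv2.imwrite("pics/s1.png",cv2.resize(a[130:330,120:400],None,fx=2.8,fy=2.8,interpolation=cv2.INTER_CUBIC))
s=monitor.read_state();d=s["tool_pos"]-D0;print(d@xd,d@yd,s)
E
```

```text
0.001385090859034048 -0.15052596098732554 {'t': 3.025, 'q': array([-0.4582,  0.2381,  1.6581, -0.    ,  1.2418, -0.4165]), 'dq': array([ 0.0009, -0.0049,  0.002 ,  0.0008, -0.0017, -0.0019]), 'joint_torque': array([ -0.0101, -56.3289, -44.2449,   0.0599,   0.0803,  -0.0004]), 'tool_pos': array([ 0.5546, -0.2165,  0.0641]), 'orientation': array([2.2648, 2.1722, 0.0019]), 'force': array([-0.688 , -0.4546, -0.1949]), 'wrist_torque': array([-0.0651,  0.0742,  0.0238]), 'opening': -1.3191638706420452e-05}
```

View pics/s1.png

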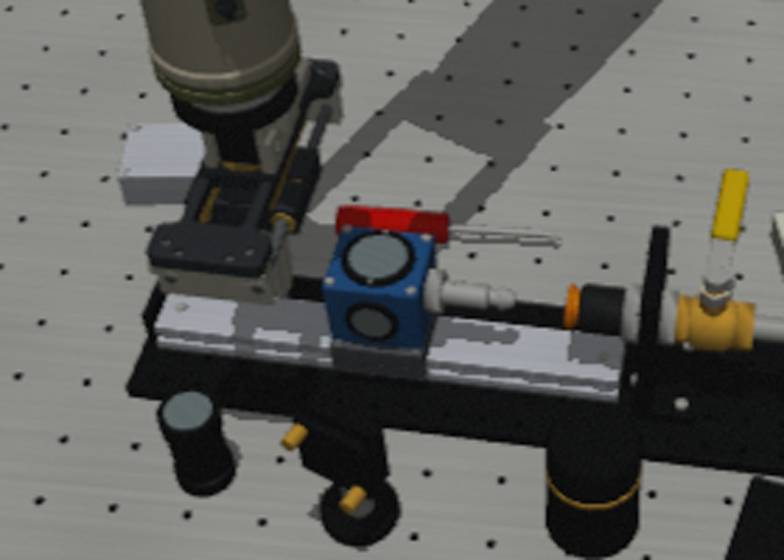

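send_rows(motion=[[[0.015, 0, 0], 0], [[0.025, 0, 0], 0], [[0.03, 0, 0], 0], [[0.035, 0, 0], 0], [[0.04, 0, 0], 0], [[0.045, 0, 0], 0], [[0.05, 0, 0], 0], [[0.055, 0, 0], 0], [[0.06, 0, 0], 0], [[0.065, 0, 0], 0], [[0.07, 0, 0], 0]])

```text
t: 4.4
tool_pos: [0.556, -0.1455, 0.0617]
orientation: [2.267, 2.174, 0.0]
force: [-0.1, -1.0, 1.3]
opening: 0.0006
```

```bash
python3 - <<'E'
from h import *
import cv2
a=eyes.read_camera("scene")[:,:,::-1];cv2.imwrite("pics/s2.png",cv2.resize(a[130:330,120:400],None,fx=2.8,fy=2.8,interpolation=cv2.INTER_CUBIC))
s=monitor.read_state();d=s["tool_pos"]-D0;print(d@xd,d@yd,s["force"],s["t"])
E
```

```text
-0.00020722028773683155 -0.07888731988999059 [ 0.6181 -0.4875  0.3308] 4.45
```

View pics/s2.png

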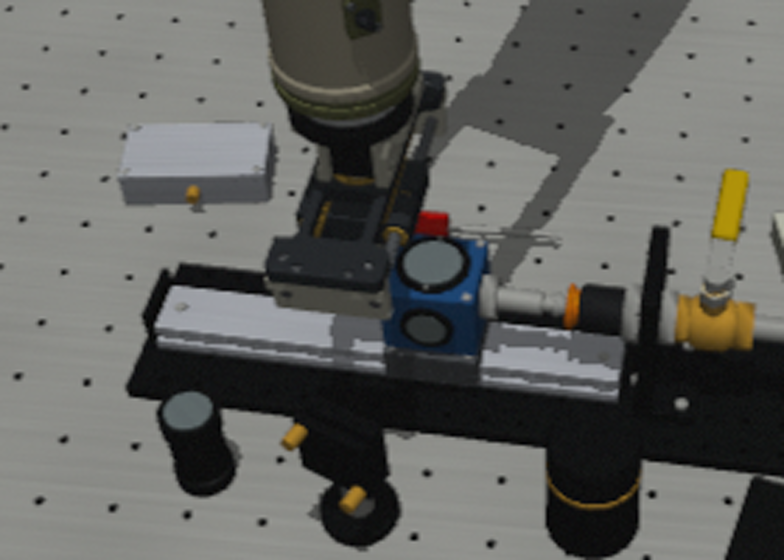

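send_rows(motion=[[[0.004, 0, 0], 0], [[0.008, 0, 0], 0], [[0.012, 0, 0], 0], [[0.016, 0, 0], 0], [[0.02, 0, 0], 0], [[0.023, 0, 0], 0], [[0.026, 0, 0], 0], [[0.028, 0, 0], 0], [[0.03, 0, 0], 0], [[0.032, 0, 0], 0], [[0.032, 0, 0], 0]])

```text
t: 5.82
tool_pos: [0.5571, -0.1155, 0.0616]
orientation: [2.267, 2.173, -0.003]
force: [-0.2, -9.9, -2.2]
opening: 0.0006
```

send_rows(motion=[[[0.001, 0, 0], 0], [[0.002, 0, 0], 0], [[0.003, 0, 0], 0], [[0.004, 0, 0], 0], [[0.004, 0, 0], 0]])

```text
t: 6.45
tool_pos: [0.5572, -0.1108, 0.0615]
orientation: [2.267, 2.174, -0.002]
force: [0.2, -5.4, -1.0]
opening: 0.0003
```

send_rows(motion=[[[0.001, 0, 0], 0], [[0.002, 0, 0], 0], [[0.002, 0, 0], 0]])

```text
t: 6.82
tool_pos: [0.5573, -0.1093, 0.0616]
orientation: [2.267, 2.173, -0.003]
force: [0.1, -9.2, -1.1]
opening: 0.0006
```

send_rows(motion=[[[0.001, 0, 0], 0], [[0.002, 0, 0], 0], [[0.002, 0, 0], 0]])

```text
t: 7.2
tool_pos: [0.5574, -0.1075, 0.0616]
orientation: [2.267, 2.173, -0.003]
force: [-0.7, -9.7, -2.0]
opening: 0.0005
```

send_rows(motion=[[[0.001, 0, 0], 0], [[0.002, 0, 0], 0], [[0.002, 0, 0], 0]])

```text
t: 7.58
tool_pos: [0.5574, -0.1071, 0.0616]
orientation: [2.266, 2.171, -0.006]
force: [-1.3, -16.8, -2.8]
opening: 0.0004
```

```bash
python3 - <<'E'
from h import *
import cv2
a=eyes.read_camera("scene")[:,:,::-1];cv2.imwrite("pics/s3.png",cv2.resize(a[190:290,200:400],None,fx=4,fy=4,interpolation=cv2.INTER_CUBIC))
s=monitor.read_state();d=s["tool_pos"]-D0;print(d@xd,d@yd,s["force"],s["t"])
E
```

```text
-0.00030383067400222653 -0.041178882873266064 [ -0.9352 -17.2468  -2.1974] 7.625
```

View pics/s3.png

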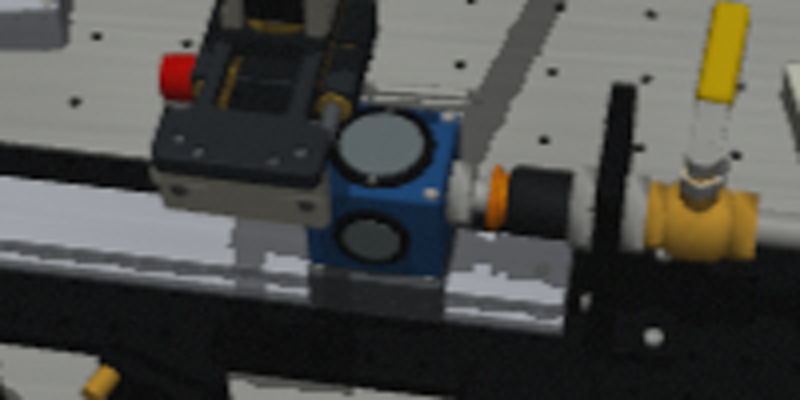

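send_rows(motion=[[[-0.004, 0, 0], 0], [[-0.01, 0, 0], 0], [[-0.025, 0, 0], 0], [[-0.04, 0, 0], 0], [[-0.06, 0, 0], 0], [[-0.06, 0, 0], 0]])

```text
t: 8.38
tool_pos: [0.5551, -0.1657, 0.0617]
orientation: [2.269, 2.172, -0.0]
force: [-0.6, -0.1, 0.4]
opening: 0.0
```

```bash
python3 - <<'E'
from h import *
import cv2
a=eyes.read_camera("scene")[:,:,::-1];cv2.imwrite("pics/s4.png",cv2.resize(a[190:290,200:400],None,fx=4,fy=4,interpolation=cv2.INTER_CUBIC))
a=eyes.read_camera("top")[:,:,::-1];cv2.imwrite("pics/t4.png",cv2.resize(a[200:300,270:410],None,fx=5.6,fy=5.6,interpolation=cv2.INTER_CUBIC))
s=monitor.read_state();d=s["tool_pos"]-D0;print(d@xd,d@yd,s["force"],s["t"])
E
```

```text
-0.00032143200069098093 -0.09828290594683085 [ 0.4762  0.9022 -0.4041] 8.475
```

View pics/s4.png

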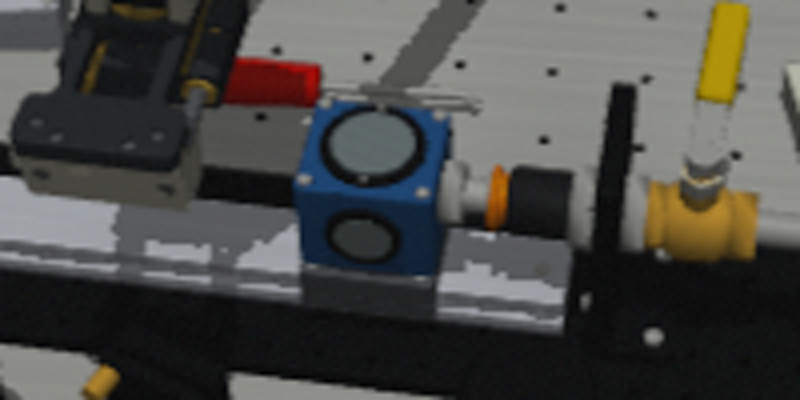

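View pics/t4.png

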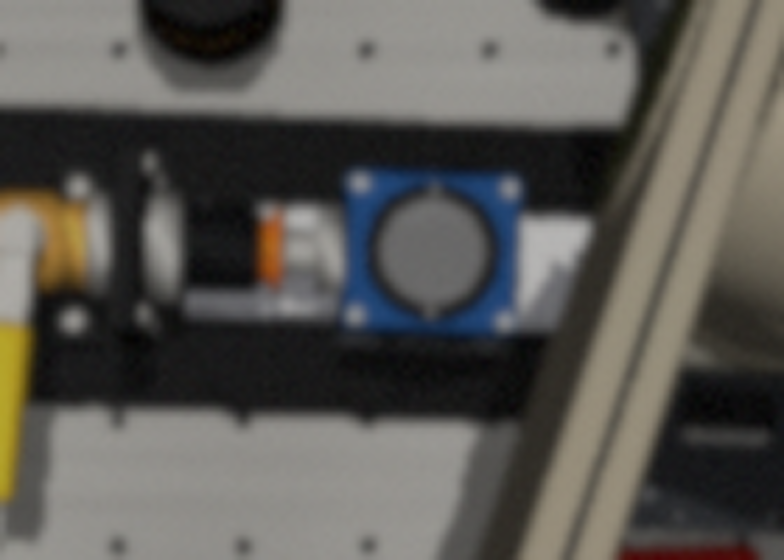

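```bash
python3 - <<'E'
from h import *
C=lambda x,y,z:px2w("top",(x+.5)/5.6-.5+270,(y+.5)/5.6-.5+200,z)
for p in (C(434,250,.108),): d=p-D0;print(p,d@xd,d@yd)
print("gap", (C(284,250,.08)-D0)@yd)
# valve waypoints
print(dk(0,.1435,.124))
E
```

```text
[ 0.5601 -0.0711  0.108 ] 0.0008775541309195715 -0.005050266633341332
gap 0.04918289339310854
[0.5653 0.0774 0.124 ]
```

The stem is locked: the cell settled back only about 3 mm, to dock y ≈ -5 mm, which puts the stem about 35 mm past the mouth. An unlocked stem would have sprung back about 16 mm. Next is the valve.

send_rows(motion=[[[0, 0, -0.05], 0], [[0, 0, -0.1], 0], [[0, 0, -0.14], 0], [[0.05, -0.02, -0.14], 0], [[0.11, -0.04, -0.14], 0], [[0.17, -0.06, -0.14], 0], [[0.216, -0.072, -0.14], 0], [[0.216, -0.072, -0.1], 0], [[0.216, -0.072, -0.06], 0], [[0.216, -0.072, -0.044], 0], [[0.216, -0.072, -0.044], 0], [[0.216, -0.072, -0.044], 0]])

```text
t: 9.98
tool_pos: [0.4935, 0.055, 0.1074]
orientation: [2.267, 2.173, 0.003]
force: [-0.6, 0.7, -0.2]
opening: 0.0001
```

```bash
python3 - <<'E'
from h import *
import cv2
a=eyes.read_camera("scene")[:,:,::-1];cv2.imwrite("pics/s5.png",cv2.resize(a[150:310,250:490],None,fx=3.3,fy=3.3,interpolation=cv2.INTER_CUBIC))
s=monitor.read_state();d=s["tool_pos"]-D0;print(d@xd,d@yd,d[2],s["force"],s["t"])
R=yawerr();print(R)
P0=np.array([-.072,.118])
for deg,off,r in [(3.4,.022,.072),(3.4,.0167,.072)]+[(a,.0167,.072) for a in (10,20,30,40,50,60,70,80,86,90,92)]:
    t=np.radians(deg);p=np.array([0,.1435])+r*np.array([-np.cos(t),np.sin(t)])-off*np.array([np.sin(t),np.cos(t)])
    print(deg,(p-P0)[::-1])
E
```

```text
-0.0706525196541009 0.11810064300395114 0.10756735837629965 [ 0.4641 -0.14    0.0904] 10.025
[[ 0.0422  0.9991  0.0029]
 [ 0.9991 -0.0422  0.0001]
 [ 0.0002  0.0029 -1.    ]]
3.4 [ 0.0078 -0.0012]
3.4 [ 0.0131 -0.0009]
10 [ 0.0216 -0.0018]
20 [ 0.0344 -0.0014]
30 [0.047  0.0013]
40 [0.059  0.0061]
50 [0.0699 0.0129]
60 [0.0795 0.0215]
70 [0.0874 0.0317]
80 [0.0935 0.0431]
86 [0.0962 0.0503]
90 [0.0975 0.0553]
92 [0.098  0.0578]
```

View pics/s5.png

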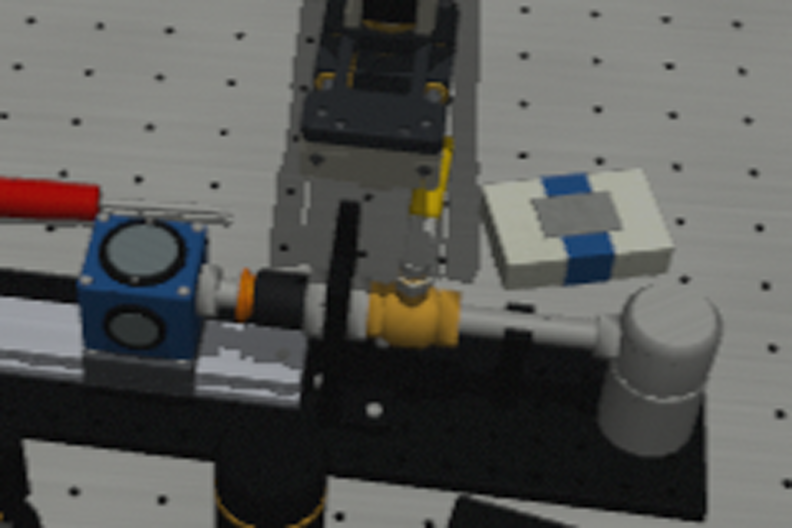

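send_rows(motion=[[[0.008, -0.001, 0], 3.4], [[0.013, -0.001, 0], 3.4], [[0.0175, -0.0015, 0], 7], [[0.0216, -0.0018, 0], 10], [[0.028, -0.0017, 0], 15], [[0.0344, -0.0014, 0], 20], [[0.041, 0, 0], 25], [[0.047, 0.0013, 0], 30], [[0.053, 0.0036, 0], 35], [[0.059, 0.0061, 0], 40], [[0.0645, 0.0094, 0], 45], [[0.0645, 0.0094, 0], 45]])

```text
t: 11.52
tool_pos: [0.5049, 0.1193, 0.1063]
orientation: [2.926, 1.144, 0.002]
force: [0.3, 0.5, 0.4]
opening: 0.0006
```

```bash
python3 - <<'E'
from h import *
import cv2
a=eyes.read_camera("scene")[:,:,::-1];cv2.imwrite("pics/s6.png",cv2.resize(a[150:310,250:490],None,fx=3.3,fy=3.3,interpolation=cv2.INTER_CUBIC))
s=monitor.read_state();d=s["tool_pos"]-D0;print(d@xd,d@yd,d[2],s["force"],s["t"])
P0=np.array([-.072,.118])+np.array([.0094,.0645]); c=np.cos(np.pi/4)
for a in (45,50,55,60,65,70,75,80,85,90,92,94):
    off=.0167;r=.072
    t=np.radians(a);p=np.array([0,.1435])+r*np.array([-np.cos(t),np.sin(t)])-off*np.array([np.sin(t),np.cos(t)])-P0
    # tool x = n(45) = (c,c); tool y = (c,-c) in dock
    print(a,a-45,p@[c,c],p@[c,-c])
E
```

```text
-0.06218167794007817 0.18276974121660114 0.10621043044641394 [0.2986 0.6584 0.1152] 11.575
45 0 -1.2279963997506488e-05 -0.00015795103144675487
50 5 0.006326482055701737 -0.0013394701979383325
55 10 0.012744099352717598 -0.001964033815363469
60 15 0.019191729984356566 -0.0020268885774717854
65 20 0.025620303588325975 -0.0015275561215708263
70 25 0.031980894837820795 -0.000469836669155241
75 30 0.038225095792802394 0.001138219896073642
80 35 0.04430538431365166 0.003284375292683351
85 40 0.05017548573334643 0.005952295982221588
90 45 0.05579072503561857 0.00912167747730647
92 47 0.057955813939539046 0.010524560227013195
94 49 0.060070624027900615 0.01200214889151642
```

View pics/s6.png

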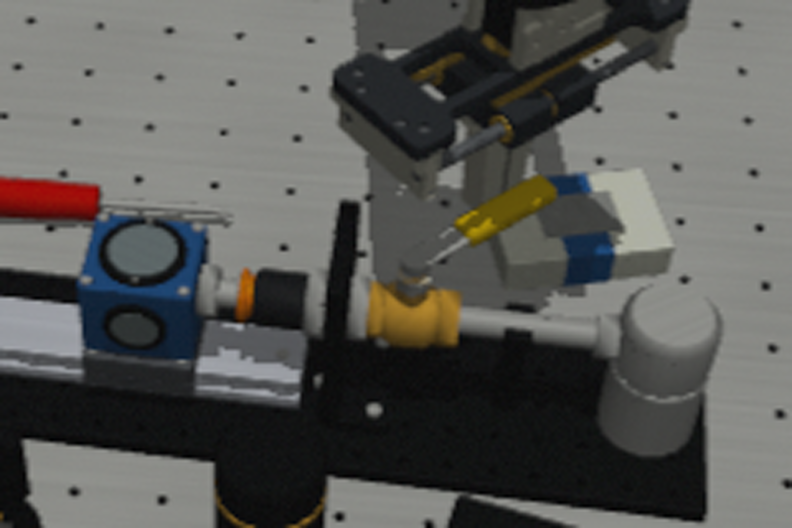

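send_rows(motion=[[[0.0063, -0.0013, 0], 5], [[0.0127, -0.002, 0], 10], [[0.0192, -0.002, 0], 15], [[0.0256, -0.0015, 0], 20], [[0.032, -0.0005, 0], 25], [[0.038, 0.001, 0], 30], [[0.0443, 0.0033, 0], 35], [[0.05, 0.006, 0], 40], [[0.0535, 0.0077, 0], 43], [[0.0558, 0.0091, 0], 45], [[0.0558, 0.0091, 0], 45]])

```text
t: 12.95
tool_pos: [0.5508, 0.1502, 0.1057]
orientation: [-3.141, 0.064, 0.003]
force: [-5.7, -0.0, 3.3]
opening: 0.0005
```

```bash
python3 - <<'E'
from h import *
s=monitor.read_state();d=s["tool_pos"]-D0;print(d@xd,d@yd,d[2],s["force"],s["wrist_torque"],s["t"])
print(yawerr())
E
```

```text
-0.017472978979030298 0.21569652196289568 0.10567885248280504 [-5.7298 -0.0491  3.3076] [0.1879 1.0622 0.0116] 12.95
[[ 0.9992 -0.0405 -0.0017]
 [-0.0405 -0.9992  0.0002]
 [-0.0017 -0.0001 -1.    ]]
```

send_rows(motion=[[[0.001, 0, 0], 0], [[0.002, 0, 0], 0], [[0.002, 0, 0], 0], [[0.002, 0, 0], 0]])

```text
t: 13.45
tool_pos: [0.5509, 0.1502, 0.1056]
orientation: [3.141, -0.062, -0.009]
force: [-15.4, 1.5, 9.6]
opening: 0.0003
```

Advancing 2 mm moved the tool only 0.1 mm and the force rose to 15 N, so the lever is at its stop. I'll retreat.

send_rows(motion=[[[-0.004, 0, 0], 0], [[-0.015, 0, 0], 0], [[-0.03, 0, 0], 0], [[-0.05, 0, 0], 0], [[-0.05, 0, -0.05], 0], [[-0.09, 0, -0.1], 0], [[-0.13, 0, -0.12], 0], [[-0.13, 0, -0.12], 0]])

```text
t: 14.45
tool_pos: [0.4234, 0.156, 0.2286]
orientation: [-3.139, 0.063, -0.009]
force: [0.5, 0.5, -1.0]
opening: 0.0005
```

```bash
python3 - <<'E'
from h import *
import cv2
a=eyes.read_camera("scene")[:,:,::-1];cv2.imwrite("pics/s7.png",cv2.resize(a[150:330,160:480],None,fx=2.5,fy=2.5,interpolation=cv2.INTER_CUBIC))
a=eyes.read_camera("top")[:,:,::-1];cv2.imwrite("pics/t7.png",a);cv2.imwrite("pics/t7c.png",cv2.resize(a[200:300,190:330],None,fx=5.6,fy=5.6,interpolation=cv2.INTER_CUBIC))
print(monitor.read_state()["force"])
E
```

```text
[-0.1885 -0.147  -0.5609]
```

View pics/s7.png

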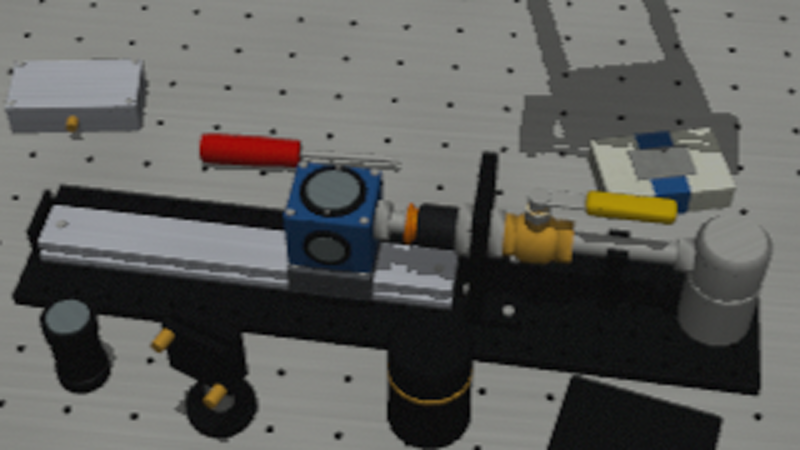

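View pics/t7c.png

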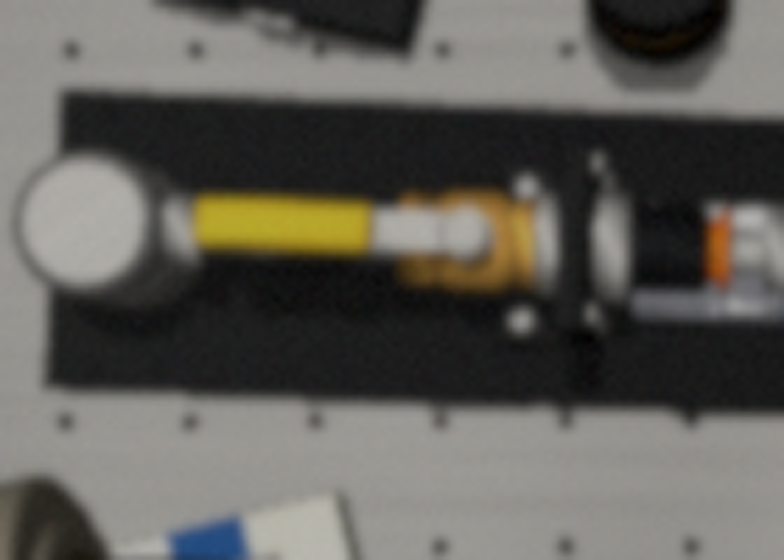

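View pics/t7.png

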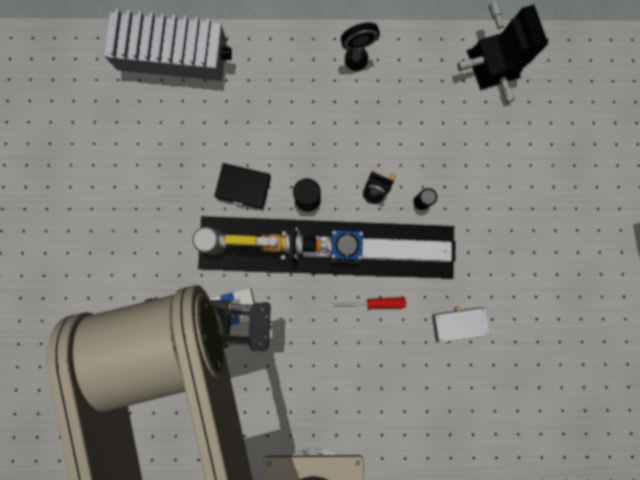

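The lever lies in line with the pipe, from (195,220) to (372,228) in the crop. The cell is still seated and the bystanders haven't moved.

```bash
python3 - <<'E'
from h import *
C=lambda x,y,z:px2w("top",(x+.5)/5.6-.5+190,(y+.5)/5.6-.5+200,z)
d=C(195,221,.13)-C(372,229,.13); print("lever angle deg",90+np.degrees(np.arctan2(d@xd,d@yd)))
print(ticket.close_job())
E
```

```text
lever angle deg 90.34427335144292
the job is handed in; nothing more can be done
None
```

The stem is locked in the fitting, the valve is fully open, and I handed the job in at about 14.5 s of the 48 s allowed. The close call gives no verdict, so these are my own checks.

- **Pushing the cell:** I pushed the rear face with the shut fingers at stem height. The force dropped from about 10 to 5 N where the lock should snap in, then rose to 17 N at the hard stop.
- **Stem lock:** When I backed off, the cell settled back only about 3 mm, against about 16 mm if it had not locked. The top camera put the stem 35 mm inside the mouth; the nominal figure is 36 mm, and 1 mm is within the calibration error.
- **Valve:** Only after that did I swing the lever, rotating the tool with it until it met the open stop at about 15 N. In the final picture the lever measures 90.3°, in line with the pipe.
- **Everything else:** In the final pictures nothing had visibly moved. The tissue pack is partly hidden by the arm in the top view, but the scene view shows all of it. The gripper body passed about 40 mm above the window and did not touch it. The arm ended clear of everything, with no measurable force on the tool.

No check failed.

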